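# Refit the battery cover of an electronic door lock

## Task

The cells of the electronic door lock have been changed; put its battery cover back on. Hook the cover's front lip into the slot under the bridge at the end of the battery bay, swing the cover down and press its rear end gently until the sprung catch snaps over it and the cover lies flat and flush, then let go. The cover is thin plastic, so do not force it, and do not push the other things on the bench about.

Things in the scene. Friction and masses are not known exactly. Their poses are not given: they have to be found in the camera images.
- lock_unit: Grey inside unit of an electronic door lock (200 x 54 x 24 mm) screwed on a white piece of door (270 x 110 x 40 mm) lying flat; immovable. Origin: middle of the door piece's underside, z up; x runs along the unit from the hooking end (-x) to the thumbturn end (+x). Flat top at z = 64 mm. The open bay with four cells lies between the bridge's inner face (x = -88) and the catch housing (x = +34).
- battery_cover: Grey shell, open below, 126.5 x 50 x 14 mm, 60 g, right way up. Origin: mid length and width, at the skirts' lower edges (z = 0 on the bench); x from front lip (-x) to rear (+x). Top plate 3 mm thick, x = -59.5 to 53.5. Grip the side skirts (y = +-25, x = -54 to 50, 14 mm high). Fitted, its axes match the unit's, origin at x = -27, y = 0, z = 50 mm of the unit.
- lip_tip (a point): Point on the cover: middle of the front lip's tip (x = -67, y = 0, z = 8.7 mm of the cover). The lip is 26 mm wide, 3 mm thick (z = 7.2 to 10.2 mm) and stands 7.5 mm out from the cover's front edge.
- cover_top (a point): Point on the cover: middle of its flat top (x = 0, y = 0, z = 14 mm of the cover). The plate comes to rest on the bay's two side walls (outer faces y = +-20.5, x = -70 to 24, tops z = 61 mm of the unit), and the skirts (2.5 mm thick) straddle these walls with 2 mm of play on each side, already while the lip is being hooked.
- press_spot (a point): Point on the cover's top where to press: on the ribs near its rear end (x = 39, y = 0, z = 14 mm of the cover). Behind it a thin ledge, 24 mm wide and 3 mm thick (z = 6.8 to 9.8 mm), reaches to x = 59.5 mm of the cover; the catch snaps over it.
- slot (a point): Point on the unit, axes as the unit's: lower inner edge of the bridge, middle (x = -88, y = 0, z = 60.8 mm of the unit). The slot lies below it and to -x: 27.8 mm wide, 5.4 high, 10 deep; the bridge above is 3.2 mm thick. The lip slides in towards -x with the cover slanting 8 to 15 degrees, rear up, until the cover's front edge meets the bridge; then swing down. Fitted, the lip is 5 to 8 mm deep.
- catch (a joint): Sprung catch at the other end of the bay: black bevelled nose, 14 mm wide. 0 = home, grows to 0.008 m as it is pushed back to +x. Home, its nose reaches x = 28.5 mm of the unit, with a 45 degree bevel from z = 62 to 66.6 mm. The descending ledge pushes it back about 4 mm, then it springs home over it: 4 to 10 N on the press spot. More than 20 N between cover and lock cracks the cover.
- padlock_brass: Bystander: brass padlock, 68 x 45 x 19 mm, lying flat; it and the battery cover lie on either side of the lock unit, either way round. Origin: middle of its underside.
- cylinder_a: Bystander: nickel-plated lock cylinder, 44 x 72 x 17 mm, lying behind the lock unit. Origin: middle of its underside.
- mug_1: Bystander: white spotted mug with handle, 82 x 117 x 91 mm, standing at the right behind the lock unit. Origin: middle of its underside.
- screwdriver_black: Bystander: screwdriver with a black handle, 161 mm long, 25 mm thick, lying at the right near the bench's front edge. Origin: middle of its underside.

How it is judged:
By the outcome, as a careful person would: the job done as asked, in the order asked, and still so for the second after the job is handed in, with the robot touching nothing.
It also fails if it takes over 54 s, if anything falls off the work surface, if the arm or the gripper's body presses on something with over 40 N, if the wrist force passes 120 N, or if a joint passes its speed limit or range.

## Robot

A 6-joint arm with a two-finger parallel gripper is mounted at the origin on a cart in front of the work surface, level with it; the furniture and walls round the work are solid. World frame = base frame: x ahead of the robot, y to its left, z up, the work surface at z = 0. Lengths are in mm, angles in rad, forces in N, time in s.
With the tool pointing down it reaches from about 300 to 775 mm from the base axis. Payload 14.6 kg.
Tool frame: the origin (TCP) lies between the finger pads; the fingertips stand manip.tip_reach ahead of it and the grasp point (between the pads) lies 5 mm behind it (manip.tip_reach is the distance from the TCP to the fingertips, in mm); z points along the fingers, y is the line along which they close (so a half turn about z gives the same grasp; the last joint's range is limited). The gripper opens to 94 mm and grips with 3 to 60 N. Pads are 16 mm wide; open, the fingers measure 119 mm over their backs; the gripper's body (75 mm by 177 mm) begins 78 mm behind the grasp point.
Start: joints at [-1.195, 0.3, 1.521, -0, 1.321, -0.067], TCP at [235.651, -496.949, 219.446] pointing down, gripper open.
Joint ranges: [-3.03, 3.03], [-0.79, 2.21], [0.23, 2.52], [-1.04, 4.18], [0, 3.07], [-2.55, 2.55]. Speed limits (rad/s): [2.22, 2.22, 2.57, 3.14, 3.14, 3.14].

## Interface

Orientations are given as [roll, pitch, yaw] about the fixed x, y, z axes, in that order (R = Rz(yaw) Ry(pitch) Rx(roll)).
In Python, from cell import manip gives the robot as it stands. The module is installed in compiled form; this text tells all that it offers.
- The arm moves only by the shell command python3 -m creep 'ROWS' [FORCE]. ROWS is JSON, a list of rows, each a list of 3 entries, a list of its own where there are three numbers: the opening, from -1 (shut) to 1 (fully open), then the shift along the tool's x, y, z in cm, then the turn about the tool's z in units of 5 degrees (1.0 is 5 degrees). In form: [[grip, [tx, ty, tz], roll], ...]. A call has 1 to 12 rows; each row is the pose to reach, as a shift and turn from the pose commanded when the call began, along the tool's axes at that moment; what a row does not reach only later rows make up. A row lasts 1/10 s, in which the tool goes at most 50 mm and 8.59 degrees, less where a joint would pass 70% of its speed; a pose out of reach is approached as far as the arm can. A call with a gripper value outside its range is refused whole. The fingers move at their own pace and stop on an object; FORCE is the grip in N (left out, the last holds). Time passes only in rows, so rows that repeat a pose let the fingers close. It gives the time, the measured TCP pose, the force, the opening and the grip force at its end, in the units of the state.
- manip.read_state(): the state, without advancing time (a new reading comes with each control period).
- manip.camera(name): name is "scene" or "top" or "wrist"; returns the picture (480x640x3 uint8, red, green, blue); there is no depth.
- manip.camera_params(name): a dict with "fovy" (degrees; the focal length in pixels is half the picture's height over the tangent of half this angle, whatever the lens; pixels are square), "cx", "cy" (the principal point, pixels), "origin" and "attitude" of the camera in the world. Camera axes: x right, y down, z forward; pixel columns grow to the right and rows downward; lengths in mm; the calibration is good to about 2 mm. A picture is of the moment at which its call begins: read the wrist's pose just before it. camera_params takes no time and is no camera call; for the wrist camera it gives the pose at the moment of the call.
- manip.sign_off(): hands the job in; it is judged then, once.
The state is a dict: "clock": time; "joints": joint angles; "qd": joint speeds; "effort": joint torques, N m; "eef_pos": TCP position; "eef_rot": TCP orientation; "wrist_force": force on the tool from outside, world axes, zero at the start; "moment": the same for the moment, N m; "finger_gap": finger opening in mm; "finger_force": force on a finger pad.
Only numpy, scipy, OpenCV 4.12 (cv2) and the standard library are available. Lean on these libraries where they do the work, as an engineer would, in place of code of your own. Each camera call takes 0.05 s, during which the arm holds its last target. There are 200 camera calls.

## Working session

There is one attempt and no reset: what is moved stays moved. The work goes in short steps, Python scripts to look and compute and a shell command to move; the robot and the scene stay as the last step left them, time stands still between calls to the robot, and variables do not carry over. Pictures are saved under pics/ and viewed, at most 10 in all, crops included, and the job is handed in when it is done.

```bash
mkdir -p pics
cat > h.py <<'E'
import numpy as np, cv2
from cell import manip
from scipy.spatial.transform import Rotation as R
def cam(n):
    p=manip.camera_params(n); im=manip.camera(n); return im,p
def rot(p):
    a=np.array(p["attitude"],float)
    return a if a.shape==(3,3) else R.from_euler('xyz',a).as_matrix()
def ray(p,u,v):
    f=240/np.tan(np.radians(p["fovy"])/2)
    d=rot(p)@np.array([(u-p["cx"])/f,(v-p["cy"])/f,1.0]); return np.array(p["origin"],float),d
def onz(p,u,v,z):
    o,d=ray(p,u,v); return o+d*(z-o[2])/d[2]
def proj(p,P):
    f=240/np.tan(np.radians(p["fovy"])/2)
    c=rot(p).T@(np.array(P,float)-np.array(p["origin"])); return c[0]/c[2]*f+p["cx"],c[1]/c[2]*f+p["cy"]
def save(n,im): cv2.imwrite("pics/"+n,cv2.cvtColor(im,cv2.COLOR_RGB2BGR))
E
python3 - <<'E'
from h import *
print(manip.read_state(), manip.tip_reach)
for n in("top","scene"):
    im,p=cam(n); print(n,p); save(n+"0.png",im)
E
```

```text
{'clock': 0.0, 'joints': array([-1.19457164e+00,  3.00472181e-01,  1.52156239e+00, -1.79629783e-05,
        1.32067851e+00, -6.65707238e-02]), 'qd': array([-0.00144348, -0.00078778,  0.00010861,  0.00107965,  0.0023681 ,
        0.00135453]), 'effort': array([-2.04918324e-03, -5.31813920e+01, -3.52737737e+01,  7.07885530e-02,
        2.43569026e-02, -6.42584610e-05]), 'eef_pos': array([ 235.57844683, -496.73459719,  218.89362837]), 'eef_rot': array([-3.14047355e+00, -5.71722064e-05,  4.42799834e-01]), 'wrist_force': array([-0.09428269, -0.50121493,  0.68166738]), 'moment': array([-0.02780694, -0.00795257,  0.04504488]), 'finger_force': 0.0, 'finger_gap': 94.33975805002902} 14.0
top {'fovy': 55.834450265097544, 'cx': 318.72093272044066, 'cy': 239.3297623145811, 'origin': array([ 512.7253547 ,  -63.95661814, 1071.72596375]), 'attitude': array([-3.06647509e+00, -4.32284682e-04, -1.58228651e+00])}
scene {'fovy': 45.74342566893955, 'cx': 320.469814291742, 'cy': 232.44386132978173, 'origin': array([-206.73299488,  751.57931661,  691.42156678]), 'attitude': array([-2.07106202, -0.00811935, -2.37479568])}
```

View pics/top0.png

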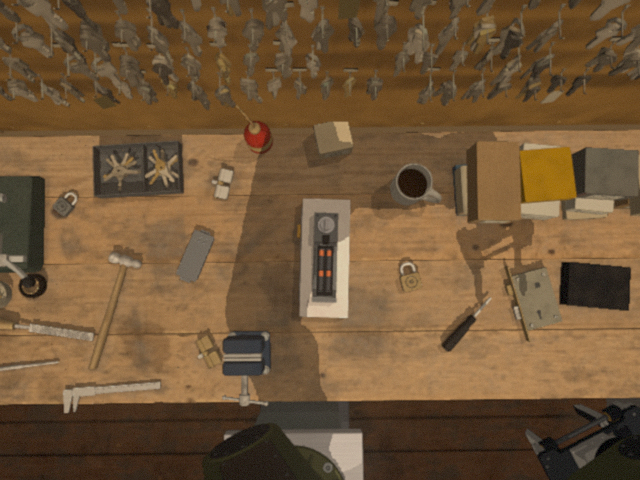

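View pics/scene0.png

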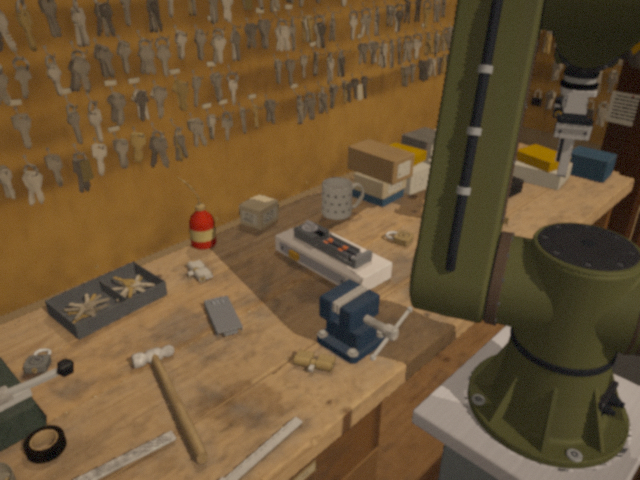

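The top view shows the lock unit at about (325,258) with its thumbturn at the far end, and the cover at (195,255) to its left. The scene view shows the same. The padlock is at (409,277), to the right of the unit.

Run:
```python
from h import *
im=cv2.cvtColor(cv2.imread("pics/top0.png"),cv2.COLOR_BGR2RGB); p=manip.camera_params("top")
hsv=cv2.cvtColor(im,cv2.COLOR_RGB2HSV)
def rect(x0,x1,y0,y1,m,z):
    s=np.zeros_like(m); s[y0:y1,x0:x1]=m[y0:y1,x0:x1]
    c=max(cv2.findContours(s,0,1)[0],key=cv2.contourArea); r=cv2.minAreaRect(c)
    P=[onz(p,*q,z)[:2].round(1) for q in cv2.boxPoints(r)]
    print(r,[q.tolist() for q in P], onz(p,*r[0],z).round(1))
sat=hsv[...,1]
rect(170,222,222,288,((sat<60)&(hsv[...,2]>60)).astype(np.uint8),14)
rect(296,356,195,322,((sat<60)&(hsv[...,2]>130)).astype(np.uint8),40)
rect(305,345,205,305,((sat<80)&(hsv[...,2]<110)).astype(np.uint8),62)
big=cv2.resize(im[190:330,160:360],None,fx=4,fy=4,interpolation=cv2.INTER_CUBIC); save("crop.png",big)
```

```text
((194.6148223876953, 255.68319702148438), (21.07598304748535, 52.778507232666016), 22.932100296020508) [[510.9, 271.0], [624.0, 224.2], [604.1, 178.5], [491.3, 225.6]] [557.3 224.9  14. ]
((342.0, 269.5), (59.0, 12.0), 90.0) [[588.4, -104.7], [588.1, -132.1], [454.3, -130.0], [454.6, -102.8]] [ 521.  -117.4   40. ]
((324.4917907714844, 254.84506225585938), (24.302635192871094, 84.21421813964844), 1.3639274835586548) [[461.6, -47.5], [649.3, -53.9], [647.4, -108.4], [459.7, -101.2]] [553.9 -77.7  62. ]
```

View pics/crop.png

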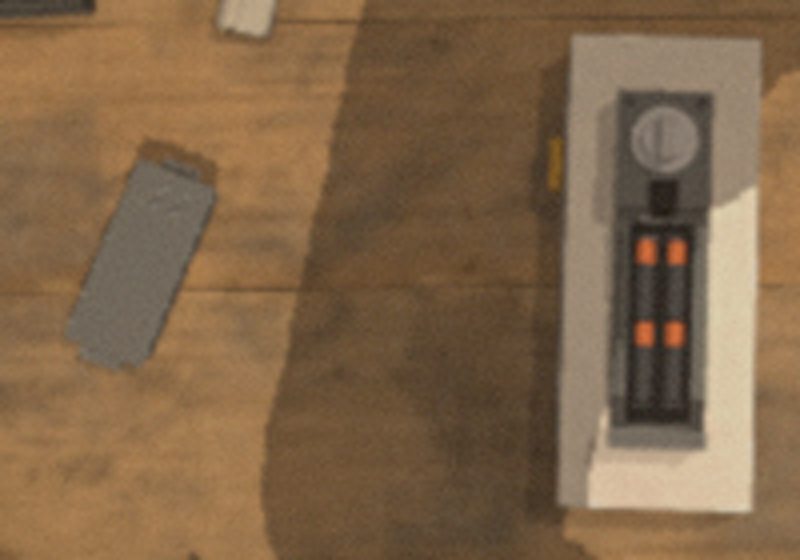

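The cover lies with its lip end nearer the robot (crop 110,365) and its ribs at the far end (180,190). The unit's catch is at crop (665,195) and the bridge at (657,435), so both x axes point away from the robot.

```bash
python3 -m creep '[[1,[5,-4.3,0],1.5],[1,[10,-8.6,0],3],[1,[14,-12,0],4.5],[1,[18,-15.4,0],6],[1,[22,-18.8,0],7.5],[1,[26,-22.2,0],9],[1,[30,-25.7,0],9.6],[1,[30,-25.7,0],9.6],[1,[30,-25.7,0],9.6],[1,[30,-25.7,0],9.6]]'
python3 - <<'E'
from h import *
s=manip.read_state();t=np.array([557,225,219.]);M=R.from_euler('xyz',s["eef_rot"]).as_matrix();print(s["joints"],M.T@(t-s["eef_pos"])/10)
E
```

```text
clock: 1.1
eef_pos: [396.9, -135.2, 219.3]
eef_rot: [3.142, 0.0, -0.392]
wrist_force: [-0.2, -0.2, -0.8]
finger_gap: 94.1
finger_force: 0.0
[-4.15778568e-01  3.60488549e-03  1.86262648e+00 -9.79337423e-05
  1.27558868e+00  1.54693963e+00] [ 1.04070181e+00 -3.94091990e+01  3.04717962e-02]
```

```bash
python3 -m creep '[[1,[0.2,-5,0],0],[1,[0.3,-10,0],0],[1,[0.4,-15,0],0],[1,[0.5,-20,0],0],[1,[0.6,-25,0],0],[1,[0.8,-30,0],0],[1,[1,-35,0],0],[1,[1,-39.4,0],0],[1,[1,-39.4,0],0],[1,[1,-39.4,0],0],[1,[1,-39.4,0],0]]'
python3 - <<'E'
from h import *
s=manip.read_state();print(s["joints"],s["eef_pos"]);im,p=cam("wrist");print(p);save("w1.png",im)
E
```

```text
clock: 2.2
eef_pos: [557.7, 221.6, 219.3]
eef_rot: [3.141, 0.0, -0.397]
wrist_force: [-0.0, -0.9, -0.0]
finger_gap: 94.1
finger_force: 0.0
[ 3.17344628e-01  4.12732214e-01  1.36930037e+00 -2.24903558e-04
  1.36005720e+00  2.28508174e+00] [557.68952636 221.63451704 219.32655243]
{'fovy': 64.16438836009122, 'cx': 315.9616399971947, 'cy': 242.9289203478709, 'origin': array([626.97112955, 192.79755124, 384.96804201]), 'attitude': array([ 2.88116988e+00, -9.66275304e-04, -1.96824920e+00])}
```

View pics/w1.png

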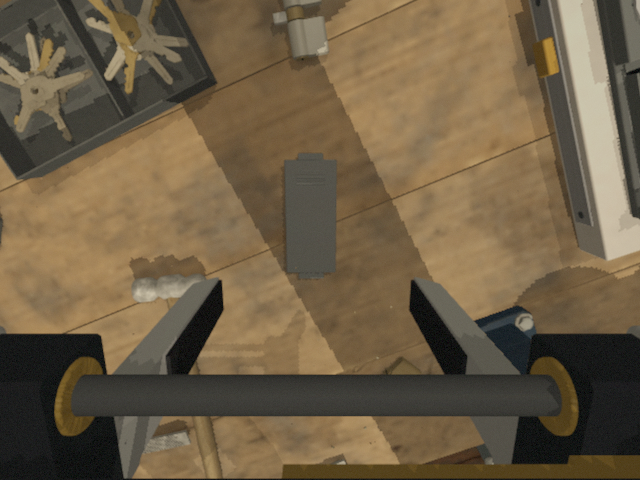

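The wrist view shows the cover at (310,216), upright in the picture and already nearly aligned with the gripper: ribs at (310,182) and lip at (310,275).

Run:
```python
from h import *
im=cv2.cvtColor(cv2.imread("pics/w1.png"),cv2.COLOR_BGR2RGB); p=manip.camera_params("wrist");s=manip.read_state()
hsv=cv2.cvtColor(im,cv2.COLOR_RGB2HSV)
m=((hsv[...,1]<50)).astype(np.uint8); q=np.zeros_like(m); q[140:285,270:350]=m[140:285,270:350]
q=cv2.morphologyEx(q,cv2.MORPH_OPEN,np.ones((3,3)))
c=max(cv2.findContours(q,0,1)[0],key=cv2.contourArea); print(cv2.boundingRect(c))
# plate side edges over mid rows -> world lines
xs=[];L=[];Rr=[]
for v in range(170,262,6):
    u=np.where(q[v])[0]; L.append(onz(p,u.min()-.0,v,14)[:2]); Rr.append(onz(p,u.max()+1,v,14)[:2])
L=np.array(L);Rr=np.array(Rr)
for A in(L,Rr):
    d=A[-1]-A[0]; k=np.polyfit(A[:,0],A[:,1],1); print("ang",np.degrees(np.arctan(k[0])))
print("width",np.linalg.norm(L-Rr,axis=1).mean(), "mid",((L+Rr)/2).mean(0))
w=q.sum(1); rows=np.where(w>40)[0]; print(rows.min(),rows.max())
a=onz(p,310,rows.min(),14);b=onz(p,310,rows.max()+1,14);print("rear",a,"front",b,np.linalg.norm(a-b),(a+b)/2)
print("ribs/lip rows",np.where(w>5)[0][[0,-1]])
print("yaw",np.degrees(s["eef_rot"]))
```

```text
(285, 154, 51, 124)
ang -22.70818809459944
ang -22.89585288381523
width 48.41694091495516 mid [563.36412231 224.72247862]
161 271
rear [612.06932664 204.94343147  14.        ] front [509.62142831 248.45178621  14.        ] 111.30385799906422 [560.84537748 226.69760884  14.        ]
ribs/lip rows [154 277]
yaw [ 1.79993502e+02 -4.52283802e-03 -2.27464101e+01]
```

```bash
python3 -m creep '[[1,[1.5,0,4],0],[1,[3,0,8],0],[1,[4.5,0,12],0],[1,[4.5,0,14],0],[1,[4.5,0,14],0],[1,[4.5,0,14],0]]' 3
python3 - <<'E'
from h import *
s=manip.read_state();t=np.array([601.9,208.4,18]);M=R.from_euler('xyz',s["eef_rot"]).as_matrix();print(s["qd"].round(3),M.T@(t-s["eef_pos"])/10)
E
```

```text
clock: 2.85
eef_pos: [599.3, 205.6, 80.7]
eef_rot: [-3.141, -0.001, -0.396]
wrist_force: [-0.8, 0.6, 0.6]
finger_gap: 94.0
finger_force: 0.0
[ 0.008 -0.024 -0.018 -0.     0.     0.   ] [ 0.12286168 -0.35595554  6.27384576]
```

```bash
python3 -m creep '[[1,[0.1,-0.35,2.5],0],[1,[0.1,-0.35,4.5],0],[1,[0.1,-0.35,6],0],[1,[0.1,-0.35,6.25],0],[1,[0.1,-0.35,6.25],0],[0.3,[0.1,-0.35,6.25],0],[0.3,[0.1,-0.35,6.25],0],[-0.1,[0.1,-0.35,6.25],0],[-0.1,[0.1,-0.35,6.25],0],[-0.1,[0.1,-0.35,6.25],0],[-0.1,[0.1,-0.35,6.25],0],[-0.1,[0.1,-0.35,6.25],0]]' 3
python3 -m creep '[[-0.1,[0,0,0],0],[-0.1,[0,0,0],0],[-0.1,[0,0,-0.4],0],[-0.1,[0,0,-0.8],0],[-0.1,[0,0,-1.2],0],[-0.1,[0,0,-1.6],0],[-0.1,[0,0,-2],0],[-0.1,[0,0,-2],0]]' 3
python3 - <<'E'
from h import *
im,p=cam("wrist");save("w2.png",im)
E
```

```text
clock: 4.05
eef_pos: [601.2, 209.2, 17.0]
eef_rot: [-3.142, 0.0, -0.395]
wrist_force: [-0.5, 0.5, 0.2]
finger_gap: 50.2
finger_force: 3.0
clock: 4.85
eef_pos: [601.6, 209.3, 37.7]
eef_rot: [-3.141, -0.001, -0.395]
wrist_force: [-0.3, -0.5, -0.1]
finger_gap: 49.9
finger_force: 3.0
```

View pics/w2.png

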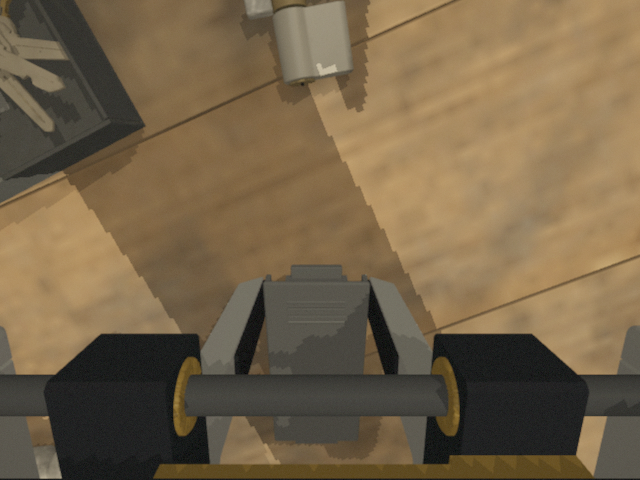

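The wrist view shows the cover held near its ribs (rear edge at row 283, 264–369). Its front end looks narrower (row 440, 274–360), so it is probably slanted; I'll compute by how much.

```bash
cat >> h.py <<'E'
def edges(im,p,rows,u0=240,u1=400,smax=50):
    pass
E
python3 - <<'E'
from h import *
from scipy.optimize import brentq
im=cv2.cvtColor(cv2.imread("pics/w2.png"),cv2.COLOR_BGR2RGB); p=manip.camera_params("wrist");s=manip.read_state()
def zw(uL,uR,v,w):
    g=lambda z:np.linalg.norm(onz(p,uL,v,z)-onz(p,uR,v,z))-w
    z=brentq(g,-100,200); return z,((onz(p,uL,v,z)+onz(p,uR,v,z))/2).round(1)
g=cv2.cvtColor(im,cv2.COLOR_RGB2GRAY).astype(int)
for v in (290,300,310,320,422,430,436): print(v,g[v,258:280].tolist(),g[v,354:376].tolist())
print(zw(264,369,285,50),zw(274,361,438,50),s["eef_pos"])
for v in(272,): print(g[v,285:350].tolist())
E
```

```text
290 [98, 70, 21, 29, 26, 59, 78, 87, 88, 87, 85, 86, 86, 87, 86, 89, 87, 84, 84, 87, 83, 84] [85, 83, 86, 85, 87, 86, 84, 88, 85, 88, 84, 85, 84, 86, 86, 63, 27, 26, 25, 59, 94, 109]
300 [20, 21, 18, 20, 17, 33, 62, 80, 86, 83, 86, 84, 83, 86, 83, 81, 87, 86, 85, 85, 86, 85] [85, 84, 85, 87, 86, 85, 86, 81, 75, 67, 70, 71, 73, 69, 52, 28, 11, 22, 23, 16, 18, 27]
310 [24, 22, 21, 14, 26, 26, 36, 64, 83, 84, 84, 84, 85, 85, 85, 85, 83, 87, 86, 87, 86, 85] [83, 76, 71, 72, 71, 73, 75, 70, 69, 69, 74, 69, 72, 61, 43, 16, 22, 26, 12, 16, 18, 15]
320 [21, 16, 24, 25, 19, 23, 65, 73, 74, 81, 86, 83, 81, 85, 85, 88, 86, 83, 86, 85, 85, 87] [72, 69, 72, 75, 70, 70, 69, 73, 71, 70, 69, 75, 69, 92, 81, 40, 28, 24, 24, 16, 29, 18]
422 [75, 76, 77, 79, 76, 75, 77, 78, 75, 75, 76, 79, 78, 77, 78, 75, 68, 69, 79, 84, 82, 85] [71, 72, 68, 70, 67, 74, 79, 78, 78, 81, 78, 78, 81, 79, 79, 82, 82, 81, 80, 78, 80, 82]
430 [71, 75, 75, 76, 75, 74, 74, 76, 73, 70, 71, 68, 74, 69, 73, 69, 69, 71, 68, 70, 73, 68] [71, 72, 68, 65, 67, 75, 77, 75, 79, 78, 76, 75, 74, 76, 77, 75, 70, 72, 72, 74, 72, 74]
436 [110, 96, 75, 77, 73, 78, 77, 75, 80, 78, 79, 77, 83, 82, 84, 85, 79, 72, 71, 69, 70, 69] [69, 68, 68, 65, 67, 70, 72, 73, 70, 73, 75, 72, 76, 76, 74, 75, 72, 72, 76, 75, 76, 78]
(31.99220305553149, array([609.4, 205.6,  32. ])) (19.175021092267244, array([518.1, 243.1,  19.2])) [601.46123678 209.20549593  37.36860215]
[108, 107, 108, 107, 107, 96, 87, 83, 86, 85, 87, 88, 88, 85, 84, 88, 86, 86, 83, 89, 88, 82, 89, 87, 87, 87, 86, 87, 86, 87, 85, 88, 85, 86, 87, 87, 88, 88, 86, 86, 85, 87, 83, 87, 84, 85, 86, 88, 84, 86, 85, 86, 86, 87, 87, 88, 83, 92, 102, 98, 102, 104, 103, 102, 105]
```

```bash
cat >> h.py <<'E'
from scipy.optimize import fsolve
def tilt(p,ex,P0,rear,front,zt):
    # zt: world z of plate top at cover x=42 ; ex: horizontal unit vec of cover +x ; P0 horizontal point on axis (tcp)
    def f(q):
        th,s=q
        A=[]
        for x,px in((53.5,rear),(-59.5,front)):
            d=x-42
            P=np.array([*(P0[:2]+ex*(s+d*np.cos(th))),zt+d*np.sin(th)]); A.append(proj(p,P)[1]-px)
        return A
    th,s=fsolve(f,[.15,0]); return np.degrees(th),s
E
python3 - <<'E'
from h import *
p=manip.camera_params("wrist");s=manip.read_state()
ex=np.array([np.cos(s["eef_rot"][2]),np.sin(s["eef_rot"][2])])
for r in(280,282): 
  for f in (439,442): print(r,f,tilt(p,ex,s["eef_pos"],r,f,34))
p=manip.camera_params("wrist")
im=cv2.cvtColor(cv2.imread("pics/w2.png"),cv2.COLOR_BGR2RGB)
g=cv2.cvtColor(im,cv2.COLOR_RGB2GRAY).astype(int)
print(g[260:290,275].tolist()); print(g[425:455,320].tolist(),g[425:455,285].tolist())
im,p=cam("scene"); 
u,v=proj(p,s["eef_pos"]);print(u,v);u,v=int(u),int(v)
save("s2.png",cv2.resize(im[v-50:v+60,u-80:u+60],None,fx=5,fy=5,interpolation=cv2.INTER_CUBIC))
E
```

```text
280 439 (np.float64(12.658921494460511), np.float64(1.7261199059245005))
280 442 (np.float64(11.615953127136383), np.float64(1.605968773977029))
282 439 (np.float64(13.133893615613278), np.float64(0.7999740658978564))
282 442 (np.float64(12.09358259316078), np.float64(0.6773698197460721))
[113, 109, 110, 110, 110, 109, 106, 108, 108, 108, 108, 109, 110, 109, 109, 109, 110, 107, 106, 103, 95, 85, 90, 94, 90, 88, 87, 89, 88, 86]
[72, 70, 71, 66, 67, 68, 70, 67, 70, 72, 69, 70, 69, 68, 72, 72, 71, 69, 79, 84, 91, 101, 105, 103, 103, 103, 103, 103, 102, 100] [84, 79, 68, 70, 73, 68, 70, 72, 69, 70, 70, 70, 73, 67, 70, 74, 81, 84, 90, 97, 102, 100, 101, 100, 102, 103, 103, 103, 106, 106]
215.8698730908576 290.00024430218616
```

View pics/s2.png

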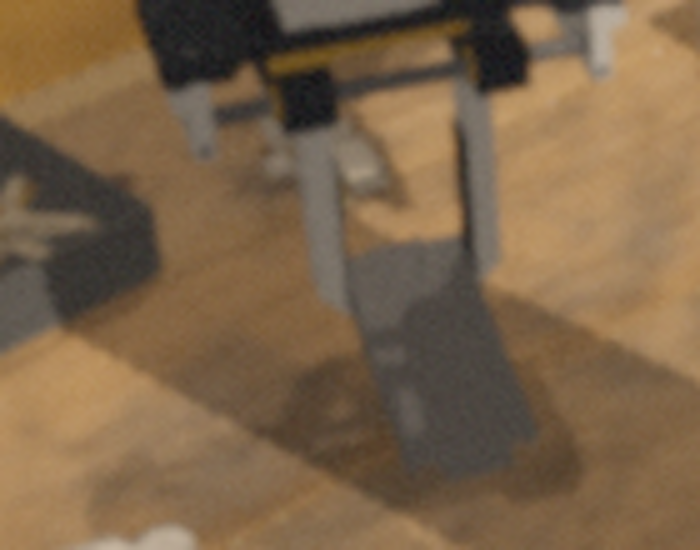

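The scene crop confirms it: the fingers hold the rear end raised, and the front edge rests on the bench, about 12 degrees slanted. I'll lock the grip, lift, and carry it to where the wrist camera sees the unit.

```bash
python3 -m creep '[[-0.15,[0,0,0],0],[-0.15,[0,0,0],0],[-0.15,[0,0,0],0],[-0.15,[0,0,-2],0],[-0.15,[0,0,-5],0],[-0.15,[0,0,-9],0],[-0.15,[0,0,-13],0],[-0.15,[0,0,-17],0],[-0.15,[0,0,-19],0],[-0.15,[0,0,-19],0],[-0.15,[0,0,-19],0]]' 20
python3 -m creep '[[-0.15,[0.1,2,0],0],[-0.15,[0.2,5,0],-0.6],[-0.15,[0.3,8,0],-1.2],[-0.15,[0.4,11,0],-1.8],[-0.15,[0.5,14,0],-2.4],[-0.15,[0.6,17,0],-3],[-0.15,[0.7,20,0],-3.6],[-0.15,[0.8,23,0],-4.1],[-0.15,[0.9,26,0],-4.1],[-0.15,[1,29,0],-4.1],[-0.15,[1,30.5,0],-4.1],[-0.15,[1,30.5,0],-4.1]]'
python3 -m creep '[[-0.15,[0,0,0],0],[-0.15,[0,0,0],0],[-0.15,[0,0,0],0]]'
python3 - <<'E'
from h import *
s=manip.read_state();print(s["eef_pos"],s["eef_rot"],s["qd"].round(3))
im,p=cam("wrist");save("w3.png",im)
E
```

```text
clock: 6.05
eef_pos: [600.9, 209.1, 225.8]
eef_rot: [3.141, 0.001, -0.395]
wrist_force: [-0.3, 0.9, -1.7]
finger_gap: 49.9
finger_force: 20.0
clock: 7.25
eef_pos: [492.4, -77.2, 225.8]
eef_rot: [-3.141, 0.002, -0.039]
wrist_force: [0.2, -0.1, -0.7]
finger_gap: 49.9
finger_force: 20.0
clock: 7.55
eef_pos: [493.4, -75.4, 226.7]
eef_rot: [-3.141, 0.0, -0.036]
wrist_force: [-1.0, 0.5, -1.4]
finger_gap: 49.7
finger_force: 20.0
[493.35202645 -75.36201262 226.7198959 ] [-3.14140137e+00  3.14876482e-04 -3.60080891e-02] [-0.004 -0.001 -0.001 -0.     0.002 -0.002]
```

View pics/w3.png

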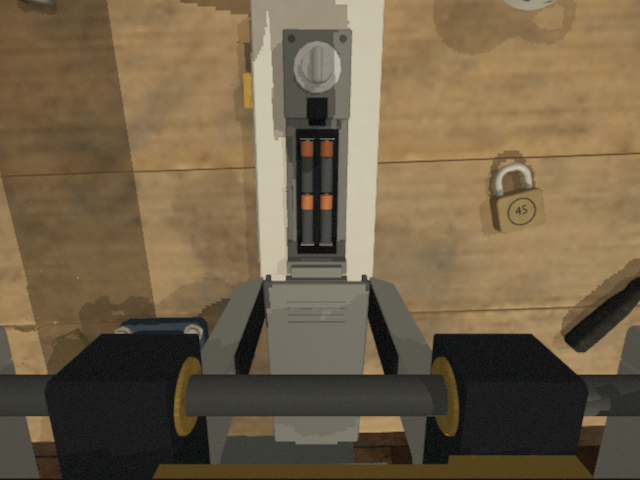

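The wrist view shows the unit ahead with its far end at row 30, the block's sides at 284–352, the black catch at (317,110), and the bay from about row 128 to 253, where the bridge begins. The held cover is still slanted the same way (rear edge row 281, front row about 441).

Run:
```python
from h import *
im=cv2.cvtColor(cv2.imread("pics/w3.png"),cv2.COLOR_BGR2RGB); p=manip.camera_params("wrist");s=manip.read_state()
g=cv2.GaussianBlur(im,(3,3),0).mean(2).astype(int)
print("col317 r20..",[(v,g[v,317]) for v in range(24,34)])
print("col300",[(v,g[v,300]) for v in range(112,134)])
print("col317",[(v,g[v,317]) for v in range(94,134)])
for c in(305,330): print(c,[(v,g[v,c]) for v in range(242,284,1)])
for v in(45,85,105,150,190,230): print(v,g[v,276:304].tolist(),g[v,332:360].tolist())
print(g[274:286,275].tolist(),g[434:448,285].tolist(),g[430:450,320].tolist())
print([onz(p,318,v,z).round(1).tolist() for v,z in((30,64),(120,64),(253,64))])
```

```text
col317 r20.. [(24, np.int64(140)), (25, np.int64(140)), (26, np.int64(139)), (27, np.int64(140)), (28, np.int64(133)), (29, np.int64(110)), (30, np.int64(87)), (31, np.int64(79)), (32, np.int64(80)), (33, np.int64(80))]
col300 [(112, np.int64(79)), (113, np.int64(79)), (114, np.int64(79)), (115, np.int64(79)), (116, np.int64(76)), (117, np.int64(68)), (118, np.int64(60)), (119, np.int64(57)), (120, np.int64(61)), (121, np.int64(63)), (122, np.int64(64)), (123, np.int64(65)), (124, np.int64(64)), (125, np.int64(64)), (126, np.int64(64)), (127, np.int64(61)), (128, np.int64(51)), (129, np.int64(33)), (130, np.int64(20)), (131, np.int64(17)), (132, np.int64(16)), (133, np.int64(16))]
col317 [(94, np.int64(74)), (95, np.int64(78)), (96, np.int64(74)), (97, np.int64(57)), (98, np.int64(35)), (99, np.int64(23)), (100, np.int64(21)), (101, np.int64(21)), (102, np.int64(21)), (103, np.int64(22)), (104, np.int64(22)), (105, np.int64(22)), (106, np.int64(22)), (107, np.int64(22)), (108, np.int64(23)), (109, np.int64(24)), (110, np.int64(24)), (111, np.int64(23)), (112, np.int64(24)), (113, np.
[... 3391 characters left out ...]
26, 35, 50, 60] [38, 25, 20, 20, 28, 54, 88, 106, 110, 110, 111, 112, 111, 113, 133, 165, 186, 190, 190, 190, 190, 190, 190, 190, 190, 189, 189, 189]
230 [187, 187, 186, 186, 186, 186, 186, 184, 178, 164, 138, 106, 91, 93, 96, 97, 99, 104, 107, 99, 77, 50, 32, 25, 24, 29, 42, 55] [29, 23, 23, 28, 49, 82, 104, 110, 110, 110, 110, 110, 110, 125, 158, 182, 188, 187, 187, 187, 187, 187, 187, 187, 187, 187, 187, 187]
[175, 179, 181, 182, 182, 176, 149, 108, 84, 86, 100, 113] [115, 115, 114, 114, 114, 114, 109, 89, 67, 60, 59, 58, 58, 58] [104, 104, 103, 103, 104, 106, 109, 114, 116, 115, 115, 115, 113, 103, 82, 63, 57, 58, 57, 56]
[[651.0, -83.0, 64.0], [584.7, -80.6, 64.0], [471.4, -76.6, 64.0]]
```

Run:
```python
from h import *
im=cv2.cvtColor(cv2.imread("pics/w3.png"),cv2.COLOR_BGR2RGB); p=manip.camera_params("wrist");s=manip.read_state()
g=cv2.GaussianBlur(im,(3,3),0).mean(2)
def cross(v,u0,u1,sgn):   # subpixel strongest gradient
    r=g[v-2:v+3,u0:u1].mean(0); d=np.gradient(r)*sgn; k=int(np.clip(d.argmax(),1,len(d)-2)); a,b,c=d[k-1:k+2]; return u0+k+.5*(a-c)/(a-2*b+c)+.5
T=s["eef_pos"];M=R.from_euler('xyz',s["eef_rot"]).as_matrix()
tl=lambda P:(M.T@(np.array(P)-T)).round(2)
for v in(140,150,160,180,200,220,235,240): # bay dark opening, z~61, and outer right/left
    a,b=cross(v,290,302,-1),cross(v,332,344,1); m=(a+b)/2
    c,d=cross(v,280,292,-1),cross(v,341,352,1)
    print("bay",v,round(a,2),round(b,2),tl(onz(p,m,v+.5,61))[:2],tl(onz(p,a,v+.5,61))[1],tl(onz(p,b,v+.5,61))[1],"outer",tl(onz(p,c,v+.5,50))[1],tl(onz(p,d,v+.5,50))[1])
for v in(40,50,60,100,110):
    c,d=cross(v,279,290,-1),cross(v,344,356,1); print("blk",v,tl(onz(p,c,v+.5,64))[:2],tl(onz(p,d,v+.5,64))[:2])
for v,x in((29.5,100),(117.7,34),(261.5,-88)): print(x,tl(onz(p,316.9,v,64)))
for r,f in((280.8,441.7),(281.3,442.2),(280.8,440.7)): print(tilt(p,M[:2,0],T,r,f,T[2]-3))
print("rear ledge mid", [ (cross(v,285,297,1),cross(v,336,348,-1)) for v in(270,273)])
```

```text
bay 140 295.97 338.57 [75.37  1.29] -16.52 19.1 outer -25.9 28.13
bay 150 296.12 338.42 [67.23  1.29] -16.51 19.09 outer -25.92 28.15
bay 160 296.18 338.27 [59.    1.25] -16.58 19.08 outer -25.58 27.96
bay 180 296.24 337.9 [42.19  1.12] -16.77 19.0 outer -25.88 27.94
bay 200 296.48 337.57 [24.93  1.08] -16.8 18.96 outer -26.31 27.8
bay 220 296.63 337.32 [7.2  1.04] -16.91 18.99 outer -25.8 27.82
bay 235 296.87 337.0 [-6.43  1.  ] -16.88 18.88 outer -26.88 27.84
bay 240 297.03 336.69 [-11.03   0.93] -16.8 18.67 outer -26.76 27.73
blk 40 [150.54 -25.88] [150.51  28.41]
blk 50 [143.44 -25.87] [143.41  28.25]
blk 60 [136.25 -25.95] [136.22  28.14]
blk 100 [106.59 -25.92] [106.55  28.02]
blk 110 [ 98.94 -26.08] [98.9  28.08]
100 [158.24   0.97 162.74]
34 [ 93.35   0.97 162.75]
-88 [-29.77   0.96 162.78]
(np.float64(11.946311754961402), np.float64(1.3777363561581277))
(np.float64(11.892036337076934), np.float64(1.1260471296184877))
(np.float64(12.292834528428331), np.float64(1.417872345329837))
rear ledge mid [(np.float64(292.0), np.float64(340.969696969697)), (np.float64(292.39263803680984), np.float64(340.5563909774436))]
```

```bash
python3 -m creep '[[-0.15,[3,0.09,0],0.04],[-0.15,[6,0.09,0],0.04],[-0.15,[7.9,0.09,0],0.04],[-0.15,[7.9,0.09,3],0.04],[-0.15,[7.9,0.09,6],0.04],[-0.15,[7.9,0.09,9],0.04],[-0.15,[7.9,0.09,11.5],0.04],[-0.15,[7.9,0.09,12.9],0.04],[-0.15,[7.9,0.09,12.9],0.04],[-0.15,[7.9,0.09,12.9],0.04],[-0.15,[7.9,0.09,12.9],0.04],[-0.15,[7.9,0.09,12.9],0.04]]'
python3 - <<'E'
from h import *
s=manip.read_state();print(s["eef_pos"],s["eef_rot"],s["wrist_force"])
im,p=cam("wrist");save("w4.png",im)
im,p=cam("scene");save("s4.png",im)
E
```

```text
clock: 8.8
eef_pos: [572.5, -80.1, 99.1]
eef_rot: [3.141, -0.002, -0.041]
wrist_force: [0.2, 0.0, -0.6]
finger_gap: 49.9
finger_force: 20.0
[572.52834222 -80.10689767  99.11334075] [ 3.14131509e+00 -1.81098714e-03 -4.06103942e-02] [ 0.15021022  0.04683903 -0.61711626]
```

View pics/w4.png

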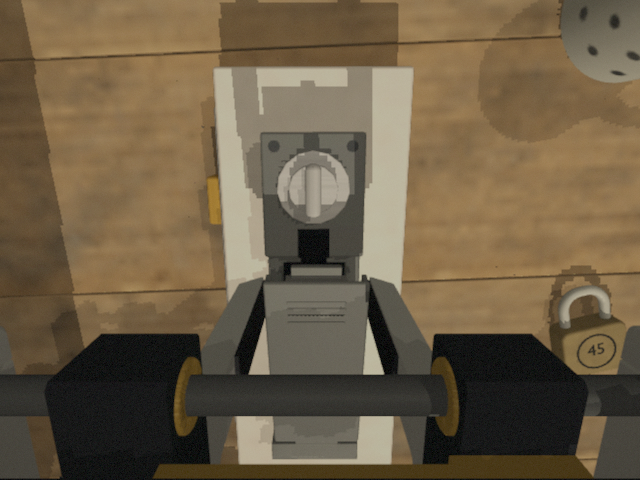

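The wrist view shows the cover over the unit, with the ledge mid at about column 316.5 and the catch and block mid at about 313.5. The cover sits slightly to the right, so I'll let the arm settle and measure that.

```bash
cat >> h.py <<'E'
def lat(v_ledge=(268,272),blk=(160,225)):
    st=[manip.read_state()]; im,p=cam("wrist"); g=cv2.GaussianBlur(im,(3,3),0).mean(2)
    s=st[0];T=s["eef_pos"];M=R.from_euler('xyz',s["eef_rot"]).as_matrix()
    def cross(v,u0,u1,sgn):
        r=g[v-2:v+3,u0:u1].mean(0); d=np.gradient(r)*sgn; k=int(np.clip(d.argmax(),1,len(d)-2)); a,b,c=d[k-1:k+2]; return u0+k+.5*(a-c)/(a-2*b+c)+.5
    tl=lambda P:(M.T@(np.array(P)-T)).round(2)
    return s,im,p,g,T,M,cross,tl
E
python3 -m creep '[[-0.15,[0,0,0],0],[-0.15,[0,0,0],0],[-0.15,[0,0,0],0],[-0.15,[0,0,0],0]]'
python3 - <<'E'
from h import *
s,im,p,g,T,M,cross,tl=lat(); save("w5.png",im)
print(T,s["eef_rot"],s["qd"].round(3))
for v in(140,150,205,215,225,235): 
    a,b=cross(v,255,270,-1),cross(v,356,372,1); print("blk",v,round(a,2),round(b,2),tl(onz(p,(a+b)/2,v+.5,64))[:2])
for v in(236,242,248):
    a,b=cross(v,290,304,-1),cross(v,322,336,1); print("catch",v,round(a,2),round(b,2),tl(onz(p,(a+b)/2,v+.5,65))[:2])
zl=T[2]-3+17.5*.208-5
for v in(268,270,272):
    a,b=cross(v,284,298,1),cross(v,336,350,-1); print("ledge",v,round(a,2),round(b,2),tl(onz(p,(a+b)/2,v+.5,zl))[:2])
for v in(282,290):
    a,b=cross(v,258,270,1),cross(v,362,374,-1); print("cov",v,round(a,2),round(b,2),tl(onz(p,(a+b)/2,v+.5,zl+4))[:2])
print([(v,int(g[v,313])) for v in list(range(126,138))+list(range(252,284))])
print([(v,int(g[v,283])) for v in range(250,262)],[(v,int(g[v,272])) for v in range(276,286)])
print([(v,int(g[v,316])) for v in range(436,464)])
E
```

```text
clock: 9.3
eef_pos: [572.0, -80.1, 97.9]
eef_rot: [-3.142, 0.0, -0.041]
wrist_force: [-0.4, 0.8, -1.5]
finger_gap: 49.8
finger_force: 20.0
[572.00931571 -80.05932066  97.92908148] [-3.14157877e+00  3.87991314e-05 -4.06727826e-02] [ 0.001 -0.     0.001  0.     0.002  0.001]
blk 140 259.48 366.7 [75.23 -1.31]
blk 150 260.08 366.41 [70.33 -1.24]
blk 205 262.66 364.56 [42.21 -1.12]
blk 215 263.04 364.28 [36.87 -1.1 ]
blk 225 263.56 364.12 [31.46 -1.02]
blk 235 263.79 363.72 [25.97 -1.08]
catch 236 298.15 329.47 [25.67 -1.04]
catch 242 298.17 329.53 [22.35 -1.03]
catch 248 298.08 329.48 [19.   -1.07]
ledge 268 290.86 342.05 [17.34  0.32]
ledge 270 290.91 341.95 [16.35  0.31]
ledge 272 290.92 341.79 [15.36  0.28]
cov 282 264.18 364.32 [11.89 -0.7 ]
cov 290 263.58 365.58 [ 7.94 -0.56]
[(126, 129), (127, 129), (128, 130), (129, 124), (130, 102), (131, 78), (132, 69), (133, 70), (134, 71), (135, 70), (136, 71), (137, 71), (252, 15), (253, 15), (254, 12), (255, 10), (256, 10), (257, 12), (258, 15), (259, 15), (260, 15), (261, 12), (262, 9), (263, 14), (264, 31), (265, 47), (266, 60), (267, 78), (268, 99), (269, 110), (270, 111), (271, 112), (272, 112), (273, 112), (274, 110), (275, 110), (276, 106), (277, 88), (278, 66), (279, 59), (280, 62), (281, 66), (282, 69), (283, 79)]
[(250, 68), (251, 67), (252, 67), (253, 68), (254, 66), (255, 62), (256, 57), (257, 55), (258, 56), (259, 60), (260, 63), (261, 58)] [(276, 54), (277, 54), (278, 54), (279, 53), (280, 54), (281, 58), (282, 66), (283, 77), (284, 91), (285, 103)]
[(436, 104), (437, 105), (438, 105), (439, 105), (440, 104), (441, 104), (442, 102), (443, 100), (444, 101), (445, 103), (446, 104), (447, 104), (448, 105), (449, 105), (450, 105), (451, 104), (452, 106), (453, 106), (454, 106), (455, 106), (456, 106), (457, 106), (458, 114), (459, 137), (460, 159), (461, 167), (462, 165), (463, 147)]
```

```bash
python3 -m creep '[[-0.15,[0,-0.14,0],-0.03],[-0.15,[0,-0.14,0.3],-0.03],[-0.15,[0,-0.14,0.5],-0.03],[-0.15,[0,-0.14,0.7],-0.03],[-0.15,[0,-0.14,0.86],-0.03],[-0.15,[0,-0.14,0.86],-0.03],[-0.15,[0,-0.14,0.86],-0.03],[-0.15,[0,-0.14,0.86],-0.03]]'
cat > f.py <<'E'
from h import *
F=[]
for i in range(4): s=manip.read_state();F.append(np.r_[s["wrist_force"],s["moment"]*10]); manip.camera("top")
print("F",np.mean(F,0).round(2),s["eef_pos"].round(2),s["eef_rot"].round(4))
E
python3 f.py
python3 - <<'E'
from h import *
s,im,p,g,T,M,cross,tl=lat(); save("w6.png",im)
for v in(226,232,236): 
    a,b=cross(v,290,304,-1),cross(v,320,338,1); print("catch",v,round(a,2),round(b,2),tl(onz(p,(a+b)/2,v+.5,65))[:2])
zl=T[2]-3+17.5*.208-5
for v in(268,270,272):
    a,b=cross(v,284,298,1),cross(v,336,350,-1); print("ledge",v,round(a,2),round(b,2),tl(onz(p,(a+b)/2,v+.5,zl))[:2])
E
```

```text
clock: 10.15
eef_pos: [572.1, -78.7, 89.4]
eef_rot: [3.142, -0.0, -0.038]
wrist_force: [0.7, -0.3, -1.2]
finger_gap: 49.6
finger_force: 20.0
F [ 0.19 -0.46 -0.79  0.41 -0.14 -0.21] [572.1  -78.68  89.43] [ 3.1416e+00 -1.0000e-04 -3.8000e-02]
catch 226 297.39 320.33 [33.02 -3.49]
catch 232 300.18 333.29 [29.89  0.51]
catch 236 300.14 333.15 [27.78  0.46]
ledge 268 290.83 342.15 [17.34  0.35]
ledge 270 290.92 342.04 [16.35  0.34]
ledge 272 291.08 341.88 [15.36  0.34]
```

```bash
for i in 1; do :; done; python3 -m creep '[[-0.15,[0,0,0.06],0],[-0.15,[0,0,0.06],0],[-0.15,[0,0,0.06],0]]' >/dev/null; python3 f.py
python3 -m creep '[[-0.15,[0,0,0.06],0],[-0.15,[0,0,0.06],0],[-0.15,[0,0,0.06],0]]' >/dev/null; python3 f.py
python3 -m creep '[[-0.15,[0,0,0.06],0],[-0.15,[0,0,0.06],0],[-0.15,[0,0,0.06],0]]' >/dev/null; python3 f.py
```

```text
F [-0.03 -0.22 -0.61  0.13 -0.2  -0.  ] [572.06 -78.64  88.72] [-3.1416e+00  1.0000e-04 -3.8100e-02]
F [-0.02  0.03 -1.    0.44 -0.21  0.18] [572.06 -78.65  88.12] [-3.1416e+00  1.0000e-04 -3.8100e-02]
F [-0.36  0.12 -0.87  0.23 -0.28  0.27] [572.07 -78.65  87.55] [ 3.1416  0.     -0.0381]
```

```bash
python3 -m creep '[[-0.15,[0,0,0.05],0],[-0.15,[0,0,0.05],0],[-0.15,[0,0,0.05],0]]' >/dev/null; python3 f.py
python3 -m creep '[[-0.15,[0,0,0.05],0],[-0.15,[0,0,0.05],0],[-0.15,[0,0,0.05],0]]' >/dev/null; python3 f.py
python3 -m creep '[[-0.15,[0,0,0.05],0],[-0.15,[0,0,0.05],0],[-0.15,[0,0,0.05],0]]' >/dev/null; python3 f.py
```

```text
F [-0.48 -0.32 -0.23  0.29  0.06 -0.04] [572.1  -78.65  87.08] [-3.1416e+00 -1.0000e-04 -3.8000e-02]
F [ 0.59  0.11 -0.34  0.01  0.04  0.01] [572.09 -78.67  86.58] [ 3.1416 -0.     -0.0381]
F [ 0.98  0.11  0.55  0.19  0.07 -0.19] [572.11 -78.64  86.08] [-3.1416e+00 -1.0000e-04 -3.8000e-02]
```

Light contact at the lip appears from TCP z of about 87.1, which matches the slot floor. I'll raise it 0.7 mm and slide in towards -x, watching the force.

```bash
python3 -m creep '[[-0.15,[0,0,-0.07],0],[-0.15,[-0.1,0,-0.07],0],[-0.15,[-0.2,0,-0.07],0],[-0.15,[-0.3,0,-0.07],0],[-0.15,[-0.3,0,-0.07],0]]' >/dev/null; python3 f.py
python3 -m creep '[[-0.15,[-0.1,0,0],0],[-0.15,[-0.2,0,0],0],[-0.15,[-0.2,0,0],0],[-0.15,[-0.2,0,0],0]]' >/dev/null; python3 f.py
python3 -m creep '[[-0.15,[-0.1,0,0],0],[-0.15,[-0.2,0,0],0],[-0.15,[-0.2,0,0],0],[-0.15,[-0.2,0,0],0]]' >/dev/null; python3 f.py
```

```text
F [ 0.78  0.31 -0.65  0.75 -1.87 -0.06] [569.1  -78.54  86.74] [ 3.1416 -0.     -0.038 ]
F [  8.92   0.74   0.95   0.43 -18.19  -0.57] [568.56 -78.56  87.66] [ 3.1413 -0.0043 -0.0381]
F [ 15.65   0.33   2.22   0.57 -32.95  -0.8 ] [568.04 -78.63  88.61] [ 3.1409 -0.0086 -0.0383]
```

```bash
python3 -m creep '[[-0.15,[0.3,0,0],0],[-0.15,[0.7,0,0],0],[-0.15,[0.7,0,0],0],[-0.15,[0.7,0,0],0]]' >/dev/null; python3 f.py
python3 - <<'E'
from h import *
s,im,p,g,T,M,cross,tl=lat(); save("w7.png",im)
print([(v,int(g[v,313])) for v in range(258,290)])
print([(v,int(g[v,285])) for v in range(425,470)],[(v,int(g[v,345])) for v in range(425,470)])
print([(v,int(g[v,316])) for v in range(425,470)])
for v in(270,272): a,b=cross(v,284,298,1),cross(v,336,350,-1); print(a,b)
big=np.hstack([cv2.resize(im[425:465,255:375],None,fx=6,fy=6,interpolation=cv2.INTER_CUBIC)]); 
b2=cv2.resize(im[225:315,255:375],(720,540)[:2] if 0 else (720,330)); save("c7.png",np.vstack([b2,big]))
E
```

```text
F [-0.13  0.1   0.3   0.21  0.1  -0.04] [571.92 -78.66  86.7 ] [-3.1416e+00  3.0000e-04 -3.8100e-02]
[(258, 8), (259, 8), (260, 7), (261, 8), (262, 14), (263, 23), (264, 37), (265, 50), (266, 63), (267, 81), (268, 99), (269, 108), (270, 110), (271, 110), (272, 111), (273, 111), (274, 106), (275, 89), (276, 70), (277, 64), (278, 60), (279, 56), (280, 55), (281, 60), (282, 70), (283, 81), (284, 94), (285, 104), (286, 109), (287, 111), (288, 111), (289, 111)]
[(425, 101), (426, 102), (427, 104), (428, 104), (429, 104), (430, 103), (431, 103), (432, 104), (433, 104), (434, 103), (435, 104), (436, 104), (437, 104), (438, 103), (439, 103), (440, 99), (441, 82), (442, 61), (443, 51), (444, 50), (445, 50), (446, 49), (447, 49), (448, 49), (449, 49), (450, 49), (451, 49), (452, 49), (453, 50), (454, 50), (455, 51), (456, 53), (457, 63), (458, 80), (459, 94), (460, 101), (461, 102), (462, 101), (463, 92), (464, 73), (465, 55), (466, 49), (467, 50), (468, 51), (469, 51)] [(425, 94), (426, 94), (427, 94), (428, 94), (429, 94), (430, 96), (431, 101), (432, 105), (433, 106), (434, 105), (435, 104)
[... 263 characters left out ...]
9, 93), (460, 102), (461, 104), (462, 102), (463, 92), (464, 73), (465, 56), (466, 50), (467, 50), (468, 50), (469, 49)]
[(425, 93), (426, 93), (427, 94), (428, 94), (429, 94), (430, 93), (431, 93), (432, 93), (433, 93), (434, 94), (435, 99), (436, 103), (437, 104), (438, 104), (439, 105), (440, 100), (441, 86), (442, 71), (443, 62), (444, 54), (445, 50), (446, 54), (447, 61), (448, 65), (449, 65), (450, 63), (451, 59), (452, 54), (453, 52), (454, 50), (455, 50), (456, 53), (457, 63), (458, 83), (459, 98), (460, 103), (461, 104), (462, 103), (463, 93), (464, 72), (465, 56), (466, 51), (467, 51), (468, 50), (469, 49)]
290.93978494623656 342.03087885985747
291.05263157894734 341.91540130151844
```

View pics/c7.png

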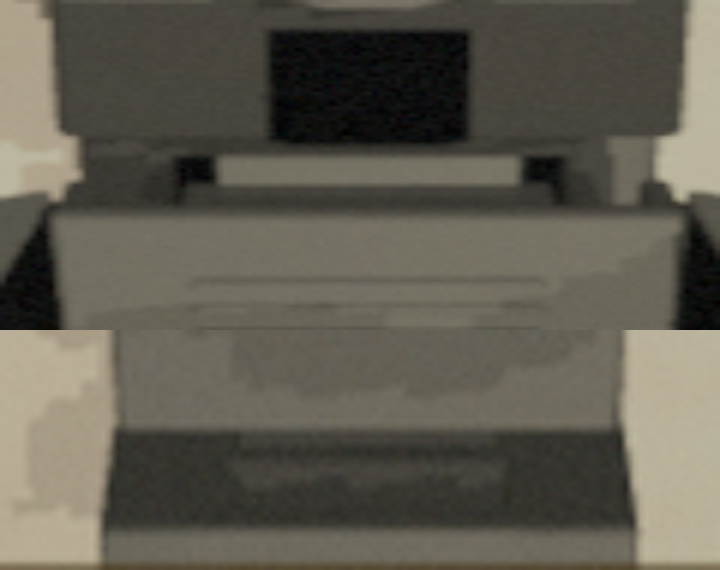

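The crop shows the catch at the top, the ledge and the ribs. Below it are the plate's front edge (row about 441), a dark band with the lip in it (rows 442–446, columns about 295–338), and a brighter band at rows 458–464.

Run:
```python
from h import *
s=manip.read_state();p=manip.camera_params("wrist");T=s["eef_pos"];M=R.from_euler('xyz',s["eef_rot"]).as_matrix()
tl=lambda P:(M.T@(np.array(P)-T)).round(1)
c=-20.2+ (572.01-T[0])  # unit x = tool x - c
for v in(441.5,446,451,457.5,464.5):
    print(v,[(z,float((tl(onz(p,316,v,z))[0]-c).round(1))) for z in(40,50,56,58,61,64,70)])
# block far edge & widths of band
for v,a,b in((450,273.5,359.5),(461,272.5,361)): print(v,[(z,(tl(onz(p,b,v,z))-tl(onz(p,a,v,z)))[1].round(1)) for z in(40,56,64)])
for r,f in((283.5,441.5),(283.0,441),(282,441.5)): print(tilt(p,M[:2,0],T,r,f,T[2]-3))
```

```text
441.5 [(40, -98.4), (50, -89.3), (56, -83.8), (58, -82.0), (61, -79.2), (64, -76.5), (70, -71.0)]
446 [(40, -102.0), (50, -92.7), (56, -87.1), (58, -85.3), (61, -82.5), (64, -79.7), (70, -74.1)]
451 [(40, -106.0), (50, -96.6), (56, -90.9), (58, -89.0), (61, -86.1), (64, -83.3), (70, -77.6)]
457.5 [(40, -111.3), (50, -101.6), (56, -95.8), (58, -93.8), (61, -90.9), (64, -88.0), (70, -82.2)]
464.5 [(40, -117.1), (50, -107.1), (56, -101.1), (58, -99.1), (61, -96.1), (64, -93.1), (70, -87.1)]
450 [(40, np.float64(57.7)), (56, np.float64(53.3)), (64, np.float64(51.1))]
461 [(40, np.float64(59.9)), (56, np.float64(55.4)), (64, np.float64(53.2))]
(np.float64(12.653344428881356), np.float64(0.1163934696390036))
(np.float64(12.707900662461135), np.float64(0.3688695878715952))
(np.float64(12.298270460145753), np.float64(0.8120633057700278))
```

```bash
python3 -m creep '[[-0.15,[0,0,-0.32],0],[-0.15,[0,0,-0.32],0],[-0.15,[-0.1,0,-0.32],0],[-0.15,[-0.2,0,-0.32],0],[-0.15,[-0.25,0,-0.32],0],[-0.15,[-0.25,0,-0.32],0]]' >/dev/null; python3 f.py
python3 -m creep '[[-0.15,[-0.1,0,0.01],0],[-0.15,[-0.1,0,0.01],0],[-0.15,[-0.1,0,0.01],0]]' >/dev/null; python3 f.py
```

```text
F [ 0.04  0.04 -0.64  0.34 -0.36  0.02] [569.58 -78.55  89.92] [-3.1416e+00  1.0000e-04 -3.8000e-02]
F [-0.17  0.3  -1.21  0.25  0.06 -0.04] [568.61 -78.51  89.88] [-3.1416e+00 -1.0000e-04 -3.8100e-02]
```

```bash
python3 -m creep '[[-0.15,[-0.05,0,0.01],0],[-0.15,[-0.05,0,0.01],0]]' >/dev/null; python3 f.py
```

```text
F [-0.08  0.52 -1.17  0.6   0.11 -0.1 ] [568.09 -78.49  89.77] [ 3.1416e+00 -1.0000e-04 -3.8000e-02]
```

```bash
python3 -m creep '[[-0.15,[-0.1,0,0.02],0],[-0.15,[-0.15,0,0.03],0],[-0.15,[-0.15,0,0.03],0]]' >/dev/null; python3 f.py
python3 -m creep '[[-0.15,[-0.1,0,0.02],0],[-0.15,[-0.1,0,0.02],0],[-0.15,[-0.1,0,0.02],0]]' >/dev/null; python3 f.py
```

```text
F [ 0.13 -0.29 -0.33  0.31  0.13  0.05] [566.6  -78.42  89.45] [ 3.1416 -0.     -0.038 ]
F [ 0.38  0.27 -0.73  0.63 -0.47  0.06] [565.61 -78.41  89.28] [ 3.1416e+00 -1.0000e-04 -3.8000e-02]
```

```bash
python3 -m creep '[[-0.15,[-0.1,0,0.02],0],[-0.15,[-0.1,0,0.02],0],[-0.15,[-0.1,0,0.02],0]]' >/dev/null; python3 f.py
```

```text
F [ 0.13 -0.04 -0.76  0.4  -0.54 -0.08] [564.59 -78.34  89.03] [-3.1416  0.     -0.038 ]
```

```bash
python3 -m creep '[[-0.15,[-0.1,0,0.02],0],[-0.15,[-0.1,0,0.02],0],[-0.15,[-0.1,0,0.02],0]]' >/dev/null; python3 f.py
python3 - <<'E'
from h import *
im,p=cam("wrist"); g=cv2.GaussianBlur(im,(3,3),0).mean(2)
for c in(283,316): print([(v,int(g[v,c])) for v in range(434,470)])
s=manip.read_state();T=s["eef_pos"];M=R.from_euler('xyz',s["eef_rot"]).as_matrix()
c=-20.2+572.01-T[0]
print([(v,z,round(float((M.T@(onz(p,316,v,z)-T))[0]-c),1)) for v in(440,445,450,455,460) for z in(61,64)])
E
```

```text
F [-0.07 -0.06 -1.28  0.33  0.15  0.27] [563.58 -78.32  88.85] [ 3.1416e+00  1.0000e-04 -3.8000e-02]
[(434, 105), (435, 104), (436, 103), (437, 104), (438, 104), (439, 103), (440, 93), (441, 75), (442, 62), (443, 68), (444, 85), (445, 98), (446, 103), (447, 104), (448, 105), (449, 105), (450, 106), (451, 105), (452, 105), (453, 105), (454, 105), (455, 106), (456, 106), (457, 106), (458, 108), (459, 123), (460, 149), (461, 166), (462, 168), (463, 148), (464, 107), (465, 66), (466, 51), (467, 51), (468, 52), (469, 53)]
[(434, 94), (435, 96), (436, 100), (437, 104), (438, 105), (439, 103), (440, 93), (441, 74), (442, 61), (443, 69), (444, 90), (445, 103), (446, 105), (447, 104), (448, 104), (449, 105), (450, 105), (451, 105), (452, 105), (453, 106), (454, 107), (455, 107), (456, 109), (457, 113), (458, 114), (459, 125), (460, 149), (461, 166), (462, 166), (463, 148), (464, 107), (465, 66), (466, 51), (467, 52), (468, 52), (469, 52)]
[(440, 61, -88.4), (440, 64, -85.7), (445, 61, -92.0), (445, 64, -89.3), (450, 61, -95.7), (450, 64, -92.9), (455, 61, -99.4), (455, 64, -96.5), (460, 61, -103.2), (460, 64, -100.2)]
```

The plate's front edge (row 441) now sits just off the bridge, whose whole top shows at rows 444–459 with no lip on top of it, so the lip is in the slot. Next I'll swing the cover down with a light grip.

```bash
python3 -m creep '[[-0.15,[0,0,0],0],[-0.15,[0,0,0],0],[-0.15,[0.02,0,0.15],0],[-0.15,[0.05,0,0.3],0],[-0.15,[0.07,0,0.45],0],[-0.15,[0.1,0,0.6],0],[-0.15,[0.12,0,0.75],0],[-0.15,[0.14,0,0.9],0],[-0.15,[0.14,0,0.9],0],[-0.15,[0.14,0,0.9],0]]' 3; python3 f.py
python3 - <<'E'
from h import *
im,p=cam("wrist"); g=cv2.GaussianBlur(im,(3,3),0).mean(2); save("w9.png",im)
for c in(283,316): print([(v,int(g[v,c])) for v in range(430,472)])
print([(v,int(g[v,275])) for v in range(262,292)])
E
```

```text
clock: 20.7
eef_pos: [564.9, -78.4, 79.8]
eef_rot: [-3.142, 0.0, -0.038]
wrist_force: [0.7, 0.8, -1.5]
finger_gap: 49.9
finger_force: 3.0
F [-0.08 -0.08 -0.64  0.28  0.2   0.18] [564.96 -78.38  79.86] [-3.1416  0.     -0.0381]
[(430, 94), (431, 99), (432, 104), (433, 106), (434, 106), (435, 105), (436, 105), (437, 105), (438, 104), (439, 104), (440, 104), (441, 105), (442, 105), (443, 105), (444, 105), (445, 105), (446, 104), (447, 104), (448, 104), (449, 105), (450, 105), (451, 105), (452, 101), (453, 83), (454, 62), (455, 53), (456, 56), (457, 70), (458, 88), (459, 99), (460, 103), (461, 103), (462, 102), (463, 92), (464, 72), (465, 56), (466, 50), (467, 49), (468, 50), (469, 51), (470, 50), (471, 49)]
[(430, 95), (431, 95), (432, 95), (433, 95), (434, 94), (435, 94), (436, 94), (437, 95), (438, 95), (439, 95), (440, 97), (441, 101), (442, 105), (443, 106), (444, 106), (445, 105), (446, 105), (447, 105), (448, 106), (449, 106), (450, 107), (451, 106), (452, 101), (453, 83), (454, 61), (455, 52), (456, 56), (457, 71), (458, 91), (459, 103), (460, 105), (461, 105), (462, 102), (463, 92), (464, 73), (465, 57), (466, 52), (467, 51), (468, 50), (469, 50), (470, 50), (471, 50)]
[(262, 70), (263, 70), (264, 69), (265, 67), (266, 62), (267, 57), (268, 54), (269, 54), (270, 55), (271, 57), (272, 58), (273, 58), (274, 58), (275, 57), (276, 56), (277, 55), (278, 56), (279, 60), (280, 67), (281, 77), (282, 90), (283, 100), (284, 105), (285, 106), (286, 106), (287, 106), (288, 106), (289, 106), (290, 106), (291, 105)]
```

```bash
python3 -m creep '[[-0.15,[0,0,0.1],0],[-0.15,[0.02,0,0.2],0],[-0.15,[0.02,0,0.2],0],[-0.15,[0.02,0,0.2],0]]' 3 >/dev/null; python3 f.py
python3 -m creep '[[-0.15,[0.02,0,0.1],0],[-0.15,[0.02,0,0.1],0],[-0.15,[0.02,0,0.1],0]]' >/dev/null; python3 f.py
python3 - <<'E'
from h import *
s,im,p,g,T,M,cross,tl=lat()
def edge(c,a,b,sg): d=np.gradient(g[a:b,c-3:c+4].mean(1))*sg; return a+d.argmax()+.5
r=edge(275,276,292,1);f=edge(316,440,462,-1);f2=edge(316,448,466,1);print(r,f,f2,tilt(p,M[:2,0],T,r,f,T[2]-3))
E
```

```text
F [-0.2  -0.42 -0.67  0.4   0.11 -0.07] [565.17 -78.38  77.84] [-3.1415  0.     -0.0381]
F [ 0.11 -0.05 -0.49  0.04  0.53 -0.09] [565.37 -78.41  76.84] [-3.1416e+00  1.0000e-04 -3.8100e-02]
281.5 457.5 462.5 (np.float64(6.658913270944611), np.float64(0.46874740270450566))
```

```bash
python3 -m creep '[[0.2,[0,0,0],0],[0.4,[0,0,0],0],[0.4,[0,0,0],0],[0.4,[0,0,0],0],[0.4,[0,0,-1],0],[0.4,[0,0,-2],0],[0.4,[0,0,-3],0],[0.4,[0,0,-4],0],[0.4,[0,0,-5],0],[0.4,[0,0,-5],0]]'
python3 - <<'E'
from h import *
im,p=cam("wrist"); save("w10.png",im)
E
```

```text
clock: 23.1
eef_pos: [566.0, -78.5, 128.6]
eef_rot: [3.141, -0.003, -0.038]
wrist_force: [-1.3, -0.4, 0.1]
finger_gap: 65.8
finger_force: 0.0
```

View pics/w10.png

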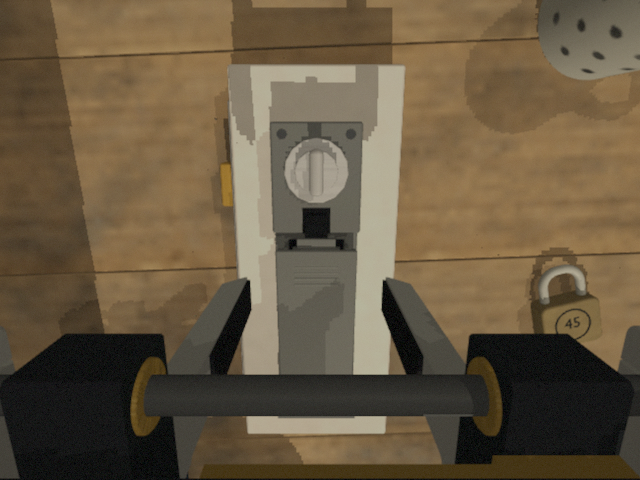

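The wrist view shows the cover hooked at the bridge and lying along the bay with its rear edge at row 249, its ledge (row 243) just in front of the catch (316,222), and the fingers clear. Next I'll close the fingers and press.

```bash
python3 -m creep '[[-1,[-0.2,0,0],0],[-1,[-0.2,0,0],0],[-1,[-0.2,0,0],0],[-1,[-0.2,0,0],0],[-1,[-0.2,0,0],0],[-1,[-0.2,0,0],0],[-1,[-0.2,0,0],0],[-1,[-0.2,0,0],0],[-1,[-0.2,0,1.5],0],[-1,[-0.2,0,2.8],0],[-1,[-0.2,0,3.4],0],[-1,[-0.2,0,3.4],0]]' 10
python3 -m creep '[[-1,[0,0,0],0],[-1,[0,0,0],0]]' >/dev/null
python3 f.py
```

```text
clock: 24.35
eef_pos: [562.9, -78.2, 91.8]
eef_rot: [-3.141, 0.002, -0.038]
wrist_force: [0.5, -1.0, -0.1]
finger_gap: 0.5
finger_force: 0.0
F [-0.14  0.27 -0.06  0.25  0.36  0.13] [563.57 -78.34  93.26] [ 3.1415e+00 -7.0000e-04 -3.8000e-02]
```

```bash
python3 -m creep '[[-1,[0,0,0.2],0],[-1,[0,0,0.4],0],[-1,[0,0,0.4],0],[-1,[0,0,0.4],0]]' >/dev/null; python3 f.py
python3 -m creep '[[-1,[0,0,0.1],0],[-1,[0,0,0.2],0],[-1,[0,0,0.2],0]]' >/dev/null; python3 f.py
python3 -m creep '[[-1,[0,0,0.05],0],[-1,[0,0,0.1],0],[-1,[0,0,0.1],0]]' >/dev/null; python3 f.py
```

```text
F [ 0.15 -0.18  0.32  0.32  0.06 -0.11] [563.42 -78.32  88.9 ] [ 3.1416e+00 -1.0000e-04 -3.8000e-02]
F [ 0.17 -0.09 -0.17  0.52  0.23  0.06] [563.4  -78.3   86.83] [-3.1416 -0.     -0.0381]
F [0.28 0.06 0.21 0.32 0.41 0.25] [563.37 -78.34  85.85] [-3.1416  0.     -0.0381]
```

```bash
python3 -m creep '[[-1,[0,0,0.05],0],[-1,[0,0,0.1],0],[-1,[0,0,0.1],0]]' >/dev/null; python3 f.py
python3 -m creep '[[-1,[0,0,0.05],0],[-1,[0,0,0.1],0],[-1,[0,0,0.1],0]]' >/dev/null; python3 f.py
```

```text
F [-0.93  0.33  1.6   0.42  1.15  0.06] [563.38 -78.31  84.9 ] [ 3.1416 -0.     -0.038 ]
F [-2.19 -0.08  4.6   0.39  3.55 -0.06] [563.44 -78.34  84.01] [ 3.1415e+00 -2.0000e-04 -3.8100e-02]
```

```bash
python3 -m creep '[[-1,[0,0,0.05],0],[-1,[0,0,0.1],0],[-1,[0,0,0.1],0]]' >/dev/null; python3 f.py
```

```text
F [-1.63  0.53  5.78  0.49  4.38 -0.16] [563.43 -78.33  83.04] [ 3.1416e+00 -2.0000e-04 -3.8000e-02]
```

Contact and a smooth force rise, as expected. Continuing.

```bash
python3 -m creep '[[-1,[0,0,0.05],0],[-1,[0,0,0.1],0],[-1,[0,0,0.1],0]]' >/dev/null; python3 f.py
python3 -m creep '[[-1,[0,0,0.05],0],[-1,[0,0,0.1],0],[-1,[0,0,0.1],0]]' >/dev/null; python3 f.py
```

```text
F [0.25 0.03 0.3  0.39 0.18 0.23] [563.3  -78.27  81.54] [-3.1415e+00  3.0000e-04 -3.8000e-02]
F [-0.49  0.04  1.02  0.47  0.71  0.03] [563.36 -78.33  80.79] [-3.1416e+00  1.0000e-04 -3.8100e-02]
```

```bash
python3 -m creep '[[-1,[0,0,0.05],0],[-1,[0,0,0.1],0],[-1,[0,0,0.1],0]]' >/dev/null; python3 f.py
```

```text
F [-0.3  -0.28  0.65  0.49  0.45  0.1 ] [563.39 -78.31  79.83] [-3.1416  0.     -0.0381]
```

```bash
python3 -m creep '[[-1,[0,0,0.05],0],[-1,[0,0,0.1],0],[-1,[0,0,0.1],0]]' >/dev/null; python3 f.py
python3 -m creep '[[-1,[0,0,0.05],0],[-1,[0,0,0.1],0],[-1,[0,0,0.1],0]]' >/dev/null; python3 f.py
```

```text
F [-0.1   0.11 -0.07  0.45 -0.23  0.17] [563.34 -78.31  78.74] [-3.1416e+00  2.0000e-04 -3.8100e-02]
F [-2.3   0.01  4.78  1.45  4.53  0.24] [563.45 -78.33  78.27] [ 3.1415e+00 -3.0000e-04 -3.8000e-02]
```

```bash
python3 -m creep '[[-1,[0,0,0.03],0],[-1,[0,0,0.05],0],[-1,[0,0,0.05],0]]' >/dev/null; python3 f.py
```

```text
F [-4.740e+00  4.500e-01  1.029e+01  1.860e+00  8.840e+00 -1.000e-02] [563.49 -78.35  78.19] [ 3.1415e+00 -5.0000e-04 -3.8100e-02]
```

The stop is stiff at a fingertip height of 64.2 mm, so the cover is down flat. I'll retreat straight up and check.

```bash
python3 -m creep '[[-1,[0,0,-0.3],0],[-1,[0,0,-1],0],[-1,[0,0,-3],0],[-1,[0,0,-6],0],[-1,[0,0,-9],0],[-1,[0,0,-12],0],[-1,[0,0,-14],0],[-1,[-4,0,-15],0],[-1,[-7,0,-15],0],[-1,[-7,0,-15],0],[-1,[-7,0,-15],0],[-1,[-7,0,-15],0]]'
python3 - <<'E'
from h import *
s,im,p,g,T,M,cross,tl=lat(); save("w11.png",im)
# predicted rows of unit features if flat: project with unit pose
yaw=-0.038; O=np.array([572.05+20.2*0-0,0,0])
ux=np.array([np.cos(yaw),np.sin(yaw),0]); 
# unit origin: TCP (572.01,-80.06) lay at unit x=+20.2
O=np.array([572.01,-78.65,0])-20.2*ux
for n,x,z in(("far",100,64),("noseTip",28.5,62),("housing",34,64),("ledge end",32.5,59.8),("plate rear",26.5,64),("plate rear if 2mm up",26.5,66),("plate front",-86.5,64),("bridge in",-88,64),("bridge out",-100,64)): print(n,np.round(proj(p,O+ux*x+[0,0,z]),1))
for c in(300,317): print(c,[(v,int(g[v,c])) for v in list(range(15,30))+list(range(85,140))+list(range(235,282))])
E
```

```text
clock: 32.05
eef_pos: [494.1, -75.7, 227.5]
eef_rot: [-3.142, -0.0, -0.038]
wrist_force: [-0.2, 0.1, -1.4]
finger_gap: 0.5
finger_force: 0.0
far [315.6  30.5]
noseTip [315.7 126.9]
housing [315.7 119.8]
ledge end [315.7 122. ]
plate rear [315.7 129.3]
plate rear if 2mm up [315.7 129.3]
plate front [315.8 260.2]
bridge in [315.8 261.8]
bridge out [315.8 274.4]
300 [(15, 135), (16, 135), (17, 135), (18, 136), (19, 135), (20, 134), (21, 134), (22, 134), (23, 134), (24, 134), (25, 134), (26, 134), (27, 134), (28, 135), (29, 132), (85, 168), (86, 153), (87, 134), (88, 115), (89, 103), (90, 102), (91, 105), (92, 107), (93, 108), (94, 109), (95, 109), (96, 108), (97, 108), (98, 108), (99, 109), (100, 108), (101, 108), (102, 109), (103, 108), (104, 109), (105, 109), (106, 109), (107, 109), (108, 109), (109, 109), (110, 109), (111, 108), (112, 109), (113, 108), (114, 108), (115, 108), (116, 109), (117, 108), (118, 106), (119, 93), (120, 75), (121, 64), (122, 61), (123, 61), (124, 61), (125, 61), (126, 61), (127, 60), (128, 57), (129, 48), (130, 45), (131, 64), (132, 91), (133, 106), (134, 108
[... 1265 characters left out ...]
 (128, 74), (129, 74), (130, 73), (131, 80), (132, 96), (133, 107), (134, 108), (135, 108), (136, 108), (137, 108), (138, 109), (139, 109), (235, 106), (236, 107), (237, 107), (238, 106), (239, 106), (240, 106), (241, 107), (242, 107), (243, 107), (244, 107), (245, 106), (246, 106), (247, 106), (248, 106), (249, 106), (250, 107), (251, 107), (252, 108), (253, 108), (254, 107), (255, 107), (256, 107), (257, 107), (258, 106), (259, 106), (260, 102), (261, 94), (262, 95), (263, 103), (264, 106), (265, 106), (266, 107), (267, 105), (268, 106), (269, 107), (270, 107), (271, 107), (272, 106), (273, 113), (274, 132), (275, 155), (276, 171), (277, 177), (278, 173), (279, 149), (280, 108), (281, 78)]
```

```bash
python3 -c "
from cell import manip
print(manip.sign_off())"
```

```text
the job is handed in; nothing more can be done
None
```

The battery cover is back on: its lip is hooked under the bridge, it lies flat, and the catch has sprung home over its ledge. I then let go and handed the job in at 32 s; on the first try at the slot the lip was blocked and the push reached about 16 N before I backed off, under the 20 N that cracks the cover.

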